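# Hold the key-return box's sprung lock turned

## Robot

A 7-joint arm with a two-finger parallel gripper is mounted at the origin on the work surface. World frame = base frame: x ahead of the robot, y to its left, z up, the work surface at z = 0. Lengths are in m, angles in rad, forces in N, time in s.
With the tool pointing down it reaches from about 0.35 to 0.9 m from the base axis. Payload 8.1 kg.
Tool frame: the origin (TCP) lies where the fingers leave the gripper's body, on its centre line; the fingertips stand 66 mm ahead of it and the grasp point (between the pads) lies 47 mm ahead of it; z points along the fingers, y is the line along which they close (so a half turn about z gives the same grasp; the last joint's range is limited). The gripper opens to 92 mm and grips with 3 to 60 N. Pads are 19 mm wide; open, the fingers measure 130 mm over their backs; the gripper's body (75 mm by 190 mm) begins 47 mm behind the grasp point.
Start: joints at [-1.274, 0.434, 0.025, 1.573, -0.012, 1.134, -0.075], TCP at [0.243, 0.576, 0.292] pointing down, gripper open.
Joint ranges: [-2.62, 2.62], [-0.44, 2.09], [-1.27, 1.32], [0.08, 2.57], [-1.32, 4.46], [0.12, 2], [-2.74, 2.74]. Speed limits (rad/s): [2.22, 2.22, 3.01, 3.01, 3.14, 3.14, 3.14].

## Interface

Orientations are given as a rotation vector (axis times angle).
In Python, from cell import arm gives the robot as it stands.
- The arm moves only by the tool send_rows, never from a script. Its argument "motion" is text: rows parted by semicolons, each of 7 numbers parted by spaces: the closure, from 0 (fully open) to 1 (shut), then the shift along the world's x, y, z in m, then the turn, a rotation vector about the world's x, y, z in degrees. A call has 1 to 5 rows; each row shifts and turns the commanded pose from where the row before left it; what a row does not reach is not made up. A row lasts 1/8 s, in which the tool goes at most 62.5 mm and 10.7 degrees, less where a joint would pass 70% of its speed; a pose out of reach is approached as far as the arm can. A call is refused whole if a number of a shift passes 0.0625 or a number of a turn 10.7, either way. A call with a gripper value outside its range is refused whole. The fingers move at their own pace and stop on an object; "force" is the grip in N (left out, the last holds). Time passes only in rows, so rows that do not move let the fingers close. It gives the time, the measured TCP pose, the force, the opening and the grip force at its end, in the units of the state.
- arm.observe(): the state, without advancing time (a new reading comes with each control period).
- arm.get_image(name): name is "side" or "top"; returns (picture, depth): 420x560x3 uint8, blue, green, red; 420x560 float32, m along the optical axis (not along the pixel's ray), 0 where there is no reading.
- arm.camera_model(name): a dict with "fx", "fy", "cx", "cy" (pixels), "view" (4x4, takes a point from world to camera coordinates). Camera axes: x right, y down, z forward; pixel columns grow to the right and rows downward; lengths in m; the calibration is good to about 2 mm. A picture is of the moment at which its call begins. camera_model takes no time and is no camera call.
- arm.sign_off(): hands the job in; it is judged then, once.
The state is a dict: "clock": time; "joints": joint angles; "dq": joint speeds; "joint_efforts": joint torques, N m; "position": TCP position; "ee_rot": TCP orientation; "force": force on the tool from outside, world axes, zero at the start; "ft_torque": the same for the moment, N m; "width": opening from 0.0 (shut) to 1.0 (fully open); "gripper_force": force on a finger pad.
Only numpy, scipy, OpenCV 4.12 (cv2) and the standard library are available. Lean on these libraries where they do the work, as an engineer would, in place of code of your own. Each camera call takes 0.05 s, during which the arm holds its last target. There are 200 camera calls.

## Task

Take the steel key out of the oak stand, push it blade down fully home in the lock on top of the grey key-return box, rocking it a little left and right wherever the sticky discs inside stop it, and only then turn it a quarter clockwise. The lock springs back, so finish while still gripping the key and holding it turned and fully in. Leave the other things on the ledge where they are.

Things in the scene. Friction and masses are not known exactly. Their poses are not given: they have to be found in the camera images.
- key: Loose steel key, 45 g, 82 mm long, upright, blade down in the oak stand. Origin: centre of the blade's flat tip; z from tip to bow (up), x along the blade's width, y its thickness. Blade 14 mm (x) by 4 mm (y), z = 0 to 44 mm. Shoulder 22 x 8 mm, z = 44 to 54 mm, its underside resting on the stand. Same shape after half a turn about z.
- key_bow (a point): Centre of the key's round flat bow, 64 mm above the tip on the key's axis. The bow is 36 mm in diameter (key x and z) and 9 mm thick (key y): grip it across its thickness.
- stand: Fixed oak block 75 (x) x 60 (y) x 50 mm high, origin at the centre of its underside. One slot along its x, 16 x 6 mm, goes straight down in its top; the key stands in it, the tip 6 mm above the ledge, and must rise 44 mm to come out.
- lockbox: Fixed grey painted steel box 120 (x) x 140 (y) x 90 mm high, origin at the centre of its underside. The lock stands upright in the middle of its top, in a round steel bezel 48 mm across with a 26 mm opening, whose top is 95 mm above the ledge.
- keyway (a point): Centre of the keyway's mouth in the face of the brass plug, on the lock's upright axis, 92 mm above the ledge. Axes as the box's: at rest the keyway's long side lies along this x. Keyway 15.6 x 5.6 mm (0.1 rad of play for the blade), bevelled mouth 3 mm wider each side over 4 mm. Depths below: plug 0 to 14 mm; sticky discs at 15 to 22 and 24 to 31 mm; seat at 38 mm.
- discs (a point): On the lock's axis, on top of the upper of two hidden discs (15 mm deep; the lower at 24), slots 17 x 7 mm. The upper starts 0.32 to 0.55 rad clockwise of the keyway's rest line, the lower up to 0.55 either way; off line, it stops the key. Pushed lightly (3 to 8 N) the key drops in within 0.1 rad of that slot: rock up to 0.6 each way. The disc then turns with it, drag 0.025 N m.
- seat (a point): On the lock's axis, the hard flat seat 38 mm under the keyway's mouth (54 mm above the ledge): the key is fully home when its tip stands here; its shoulder is then 3 mm above the bezel. Blade, plug and discs slide on one another with friction about 0.2, so a key held off-centre by 1 mm or more binds: let it follow the side force.
- plug (a joint): Turn of the lock's plug in rad, 0 at rest, growing clockwise seen from above; a quarter turn is 1.57, stop at 1.6; it also rocks back to -0.7. A spring of 0.10 N m per rad always drives it back to 0.
- fob: Bystander: purple silicone fob lying flat, 54 x 34 x 8 mm.
- padlock: Bystander: stainless combination padlock lying flat, 74 x 44 x 22 mm, origin under the middle of its case.
- dish: Bystander: white ceramic dish, 110 mm across, 30 mm high.
- bell: Bystander: small frosted glass bell, 66 mm across, 73 mm high.
- mug: Bystander: blue ceramic mug, 80 mm across and 90 mm high, handle to its +y.
- notebook: Bystander: closed notebook lying flat, 100 x 150 x 14 mm.
- spare: Bystander: small brass key lying flat on the ledge, 55 mm long, 4 mm thick; not the key for this lock.
There are look-alikes about, which are no part of the job. There is more than one size of the stand; the one meant has the size given above.

How it is judged:
By the outcome, as a careful person would: the job done as asked, in the order asked, and still so for the second after the job is handed in, while the arm keeps its last pose, push and grip.
It also fails if it takes over 72 s, if anything falls off the work surface, if the arm or the gripper's body presses on something with over 40 N, if the wrist force passes 120 N, or if a joint passes its speed limit or range.

## Working session

There is one attempt and no reset: what is moved stays moved. The work goes in short steps, Python scripts to look and compute and a tool call to move; the robot and the scene stay as the last step left them, time stands still between calls to the robot, and variables do not carry over. Pictures are saved under pics/ and viewed, at most 10 in all, crops included, and the job is handed in when it is done.

Besides the shell and the picture viewer there is one more tool, called in YAML: its name, and indented under it one key for each argument. send_rows: Moves the arm, as the interface text tells. Its arguments: {"type":"object","properties":{"motion":{"type":"string"},"force":{"type":"number"}},"required":["motion"]}

```bash
mkdir -p pics; ls; cat > h.py <<'E'
import numpy as np,cv2
from cell import arm
from scipy.spatial.transform import Rotation as R
def ray(m,u,v):
    V=np.array(m["view"]);Rm=V[:3,:3];c=-Rm.T@V[:3,3]
    d=Rm.T@np.array([(u-m["cx"])/m["fx"],(v-m["cy"])/m["fy"],1]);return c,d
def onz(m,u,v,z):
    c,d=ray(m,u,v);return c+d*(z-c[2])/d[2]
def proj(m,p):
    V=np.array(m["view"]);q=V[:3,:3]@np.array(p)+V[:3,3];return q[0]/q[2]*m["fx"]+m["cx"],q[1]/q[2]*m["fy"]+m["cy"]
E
python3 - <<'E'
from h import *
for n in("side","top"):
    p,d=arm.get_image(n);cv2.imwrite(f"pics/{n}0.png",p);np.save(n+"0.npy",d);m=arm.camera_model(n);print(n,m["fx"],ray(m,m["cx"],m["cy"]))
print(arm.observe())
E
```

```text
pics
side 476.87586000061526 (array([ 0.01789499, -0.85966803,  0.84436434]), array([ 0.46406253,  0.6672784 , -0.58256803]))
top 497.95840793361947 (array([0.48014546, 0.01241228, 1.34151965]), array([ 0.11049609, -0.0141425 , -0.99377593]))
{'clock': 0.1, 'joints': array([-1.27361008,  0.43514611,  0.02496856,  1.57397211, -0.01159143,
        1.13404133, -0.07506678]), 'dq': array([ 1.09202846e-06, -2.27066859e-03, -5.24484839e-04, -3.66267848e-03,
        7.71782912e-04, -6.09335628e-05, -9.95293801e-04]), 'joint_efforts': array([ 4.00893943e-03, -6.69123673e+01,  9.88445878e-01, -3.15147865e+01,
       -6.04044646e-02,  3.73664685e-02,  2.69896907e-05]), 'position': array([0.24316216, 0.57536294, 0.29154097]), 'ee_rot': array([-6.23821813e-01, -3.07888108e+00,  2.22137051e-03]), 'force': array([-0.36068558,  0.50829427,  0.38234412]), 'ft_torque': array([ 0.04246686, -0.02729261, -0.0159116 ]), 'gripper_force': 0.0, 'width': 1.0033619656088295}
```

View pics/top0.png

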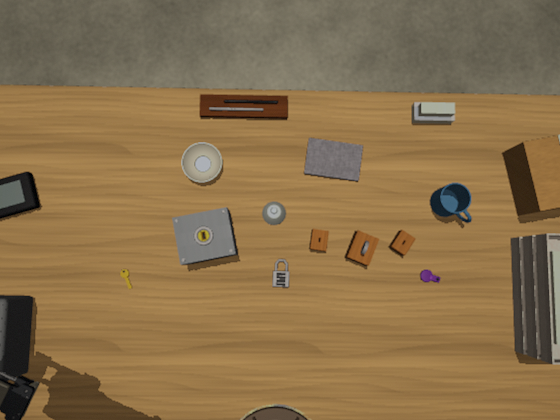

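View pics/side0.png

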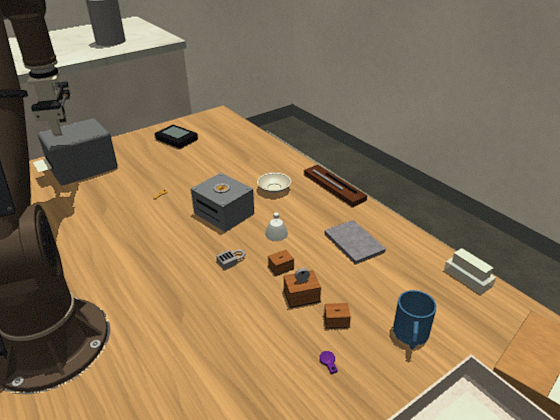

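The top view shows three oak blocks: (319,240) and (403,243) are small with an empty slot, and (363,248) is larger with the key standing in it. The large one fits the 75 x 60 mm size. The box with its lock is at (204,236). I'll confirm this in one enlarged crop and measure.

```bash
python3 - <<'E'
from h import *
p=cv2.imread("pics/top0.png");s=cv2.imread("pics/side0.png")
a=cv2.resize(p[205:285,300:420],(600,400),interpolation=cv2.INTER_CUBIC)[:, :400+200]
b=cv2.resize(p[200:275,165:245],(320,300),interpolation=cv2.INTER_CUBIC)
c=cv2.resize(s[240:310,265:355],(360,280),interpolation=cv2.INTER_CUBIC)
o=np.zeros((600,800,3),np.uint8);o[:300,:450]=cv2.resize(a,(450,300));o[:300,480:]=b;o[310:590,:360]=c
d=cv2.resize(s[165:235,180:270],(360,280),interpolation=cv2.INTER_CUBIC);o[310:590,400:760]=d
cv2.imwrite("pics/crop0.png",o)
m=arm.camera_model("top");D=np.load("top0.npy")
ys,xs=np.mgrid[0:420,0:560];V=np.array(m["view"]);P=np.stack([(xs-m["cx"])/m["fx"]*D,(ys-m["cy"])/m["fy"]*D,D],-1)
W=(P-V[:3,3])@V[:3,:3]; np.save("W.npy",W)
def rect(mask,z,n):
    mask=cv2.morphologyEx(mask.astype(np.uint8),cv2.MORPH_OPEN,np.ones((2,2)))
    cs,_=cv2.findContours(mask,0,1)
    for c in cs:
        if cv2.contourArea(c)<40: continue
        q=np.array([onz(m,u,v,z)[:2] for u,v in c[:,0]],np.float32)*1000
        print(n,c[:,0].mean(0),cv2.minAreaRect(q))
Z=W[...,2]
print(Z[248,355:375].round(3)); print(Z[236,195:215].round(3))
roi=np.zeros(Z.shape,bool);roi[215:280,300:425]=1
rect((Z>.035)&(Z<.058)&roi,.05,"blk")
rect((Z>.028)&roi,.05,"blkall")
rect((Z>.06)&roi,.088,"key")
roi=np.zeros(Z.shape,bool);roi[190:280,160:250]=1
rect((Z>.08)&roi,.09,"box")
E
```

```text
[0.052 0.054 0.054 0.053 0.051 0.051 0.06  0.08  0.088 0.088 0.087 0.087
 0.054 0.053 0.056 0.05  0.054 0.054 0.049 0.053]
[0.092 0.096 0.092 0.096 0.096 0.09  0.092 0.094 0.064 0.052 0.091 0.094
 0.09  0.094 0.098 0.097 0.094 0.093 0.088 0.088]
blk [404.33783784 245.72972973] ((545.2277221679688, -331.3329162597656), (30.862756729125977, 50.4503288269043), 44.87123107910156)
blk [363.27368421 247.88421053] ((533.16943359375, -220.81253051757812), (62.12905502319336, 76.25679016113281), 68.44823455810547)
blkall [363.01041667 248.01041667] ((533.3095092773438, -220.08474731445312), (63.58580017089844, 76.53089141845703), 68.44823455810547)
blkall [403.38983051 242.66101695] ((548.4183959960938, -326.1707458496094), (42.908897399902344, 54.24291229248047), 56.062740325927734)
blkall [319.75       240.08333333] ((552.1505126953125, -107.64744567871094), (42.511924743652344, 52.58232498168945), 82.75436401367188)
key [365.2 247.5] ((532.66455078125, -219.30484008789062), (12.330045700073242, 34.35877990722656), 69.29254150390625)
box [203.98  235.985] ((555.799560546875, 186.74343872070312), (120.55751037597656, 140.7753448486328), 12.167927742004395)
```

View pics/crop0.png

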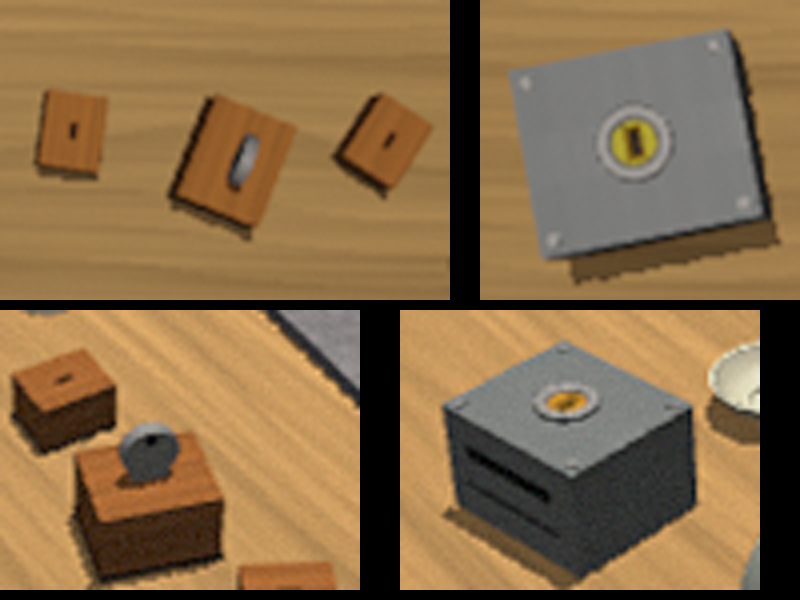

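The crop confirms it: the key's bow is in the middle, larger block, and both small blocks' slots are empty. The lock's keyway is dark in the brass plug, roughly along the box's 120 mm side. Next I'll refine the lock and key centres in both views.

```bash
python3 - <<'E'
from h import *
for n,box in(("top",(215,255,185,225)),("side",(175,200,205,240))):
    p=cv2.imread(f"pics/{n}0.png");m=arm.camera_model(n);h=cv2.cvtColor(p,cv2.COLOR_BGR2HSV)
    a,b,c,d=box;k=np.zeros(h.shape[:2],np.uint8);k[a:b,c:d]=((h[a:b,c:d,1]>110)&(h[a:b,c:d,0]>10)&(h[a:b,c:d,0]<40)&(h[a:b,c:d,2]>90))
    cs,_=cv2.findContours(k,0,1);q=max(cs,key=cv2.contourArea);hu=cv2.convexHull(q);M=cv2.moments(hu)
    u,v=M["m10"]/M["m00"],M["m01"]/M["m00"];print(n,"plug",u,v,onz(m,u,v,.092),cv2.contourArea(hu))
# box top by colour, top view
W=np.load("W.npy")
m=arm.camera_model("side");print("proj lock in side",proj(m,[.556,.187,.092]),"bow",proj(m,[.533,-.22,.07]))
p=cv2.imread("pics/side0.png");h=cv2.cvtColor(p,cv2.COLOR_BGR2HSV)
k=np.zeros(h.shape[:2],np.uint8);k[262:288,285:320]=(h[262:288,285:320,1]<80);cs,_=cv2.findContours(k,0,1);q=max(cs,key=cv2.contourArea);x,y,w,hh=cv2.boundingRect(q);M=cv2.moments(q);print("bow side",M["m10"]/M["m00"],M["m01"]/M["m00"],x,y,w,hh)
m=arm.camera_model("top");print("bow top proj",proj(m,[.533,-.22,.07]))
p=cv2.imread("pics/top0.png");h=cv2.cvtColor(p,cv2.COLOR_BGR2HSV)
k=np.zeros(h.shape[:2],np.uint8);k[235:262,355:375]=(h[235:262,355:375,1]<80)&(h[235:262,355:375,2]>70);M=cv2.moments(k,True);u,v=M["m10"]/M["m00"],M["m01"]/M["m00"]
print("bow top",u,v,M["m00"],onz(m,u,v,.075))
E
```

```text
top plug 203.0635838150289 235.0635838150289 [0.55766732 0.18887833 0.092     ] 86.5
side plug 234.87922705314008 176.8647342995169 [0.62092378 0.21460765 0.092     ] 34.5
proj lock in side (np.float64(220.8274856666443), np.float64(187.94367116524847)) bow (np.float64(300.9397757035601), np.float64(274.5873546457832))
bow side 301.7296037296037 274.7762237762238 295 268 15 15
bow top proj (np.float64(364.2482790129938), np.float64(247.74578809111227))
bow top 365.19565217391306 247.06521739130434 46.0 [ 0.53455896 -0.22151164  0.075     ]
```

send_rows:
  motion: "0 0.0207 -0.0568 -0.0065 0 0 0.1; 0 0.0207 -0.0568 -0.0065 0 0 0.1; 0 0.0207 -0.0568 -0.0065 0 0 0.1; 0 0.0207 -0.0568 -0.0065 0 0 0.1; 0 0.0207 -0.0568 -0.0065 0 0 0.1"

```text
clock: 0.72
position: [0.3471, 0.2897, 0.2595]
ee_rot: [0.61, 3.082, 0.0]
force: [1.1, -0.2, -0.3]
width: 1.004
gripper_force: 0.0
```

send_rows:
  motion: "0 0.0207 -0.0568 -0.0065 0 0 0.1; 0 0.0207 -0.0568 -0.0065 0 0 0.1; 0 0.0207 -0.0568 -0.0065 0 0 0.1; 0 0.0207 -0.0568 -0.0065 0 0 0.1; 0 0.0207 -0.0568 -0.0065 0 0 0.1"

```text
clock: 1.35
position: [0.4506, 0.0059, 0.2271]
ee_rot: [0.596, 3.084, 0.0]
force: [2.5, 0.7, -0.1]
width: 1.001
gripper_force: 0.0
```

send_rows:
  motion: "0 0.0207 -0.0568 -0.0065 0 0 0.1; 0 0.0207 -0.0568 -0.0065 0 0 0.1; 0 0.0207 -0.0568 -0.0065 0 0 0.1; 0 0.0207 -0.0568 -0.0065 0 0 0.1; 0 0 0 0 0 0 0"

```text
clock: 1.98
position: [0.5328, -0.2251, 0.2005]
ee_rot: [-0.597, -3.084, 0.005]
force: [-0.6, 0.2, 0.7]
width: 0.999
gripper_force: 0.0
```

send_rows:
  motion: "0.2 0 0 -0.025 0 0 0.3; 0.4 0 0 -0.025 0 0 0; 0.5 0 0 -0.025 0 0 0; 0.5 0 0 -0.0055 0 0 0; 0.5 0 0 0 0 0 0"
  force: 30

```text
clock: 2.6
position: [0.5331, -0.219, 0.1209]
ee_rot: [-0.577, -3.088, -0.0]
force: [-0.1, -0.9, 0.2]
width: 0.521
gripper_force: 0.0
```

```bash
python3 -c "
from h import *
o=arm.observe();print(o['position'],o['width'],o['force'],o['ft_torque'],o['joints'])
print((R.from_rotvec(o['ee_rot'])).as_matrix().round(4))"
```

```text
[ 0.53309421 -0.21902523  0.12091973] 0.5207605967001979 [-0.08293572 -0.87935304  0.24493918] [ 0.04487357 -0.04401758  0.00868922] [ 0.0665616   0.56622202  0.32794249  1.89081342 -0.26335083  0.72693057
  1.74609142]
[[-9.324e-01  3.614e-01 -4.000e-04]
 [ 3.614e-01  9.324e-01  4.000e-04]
 [ 5.000e-04  2.000e-04 -1.000e+00]]
```

send_rows:
  motion: "0.8 0 0 0 0 0 0; 0.9 0 0 0 0 0 0; 1 0 0 0 0 0 0; 1 0 0 0 0 0 0; 1 0 0 0 0 0 0"
  force: 30

```text
clock: 3.22
position: [0.5332, -0.2195, 0.1209]
ee_rot: [0.578, 3.088, 0.0]
force: [-0.7, 0.6, 2.3]
width: 0.097
gripper_force: 30.0
```

send_rows:
  motion: "1 0 0 0 0 0 0; 1 0 0 0 0 0 0"

```text
clock: 3.48
position: [0.5332, -0.2195, 0.1209]
ee_rot: [0.578, 3.088, 0.0]
force: [-0.7, 0.2, 3.6]
width: 0.096
gripper_force: 30.0
```

```bash
python3 -c "
from h import *
o=arm.observe();print(o['position'],o['width'],o['force'],o['ft_torque'])
for n in ('side','top'):
  p,d=arm.get_image(n);cv2.imwrite('pics/%s1.png'%n,p)
"
```

```text
[ 0.53317911 -0.21948793  0.1208755 ] 0.09576097090416456 [-0.73350053  0.24515587  3.55805391] [ 0.04851287  0.09675545 -0.01570015]
```

send_rows:
  motion: "1 0 0 0 0 0 0; 1 0 0 0.01 0 0 0; 1 0 0 0.015 0 0 0; 1 0 0 0.02 0 0 0; 1 0 0 0.02 0 0 0"
  force: 60

```text
clock: 4.2
position: [0.5332, -0.2196, 0.1873]
ee_rot: [0.578, 3.087, -0.0]
force: [0.4, -1.1, -0.8]
width: 0.092
gripper_force: 60.0
```

```bash
python3 - <<'E'
from h import *
o=arm.observe();print(o['position'],o['width'],o['force'],o['ft_torque'])
p=cv2.imread("pics/top1.png");m=arm.camera_model("top");h=cv2.cvtColor(p,cv2.COLOR_BGR2HSV)
# box top: grey bright, low saturation
k=np.zeros(h.shape[:2],np.uint8);r=(slice(195,275),slice(165,245));k[r]=(h[r][...,1]<60)&(h[r][...,2]>85)
k=cv2.morphologyEx(k,cv2.MORPH_CLOSE,np.ones((9,9)));c=max(cv2.findContours(k,0,1)[0],key=cv2.contourArea)
q=np.array([onz(m,u,v,.09)[:2] for u,v in c[:,0]],np.float32)*1000
print("box",cv2.minAreaRect(q))
M=cv2.moments(k,True);print("centroid",onz(m,M["m10"]/M["m00"],M["m01"]/M["m00"],.09))
# subpixel bezel: bright ring
g=cv2.cvtColor(p,cv2.COLOR_BGR2GRAY)[215:258,182:226];G=cv2.resize(g,None,fx=8,fy=8,interpolation=cv2.INTER_CUBIC)
print("gray row",g[20].tolist())
S=cv2.resize(h[215:258,182:226,1],None,fx=8,fy=8,interpolation=cv2.INTER_CUBIC)
y=(S>110).astype(np.uint8);c=max(cv2.findContours(y,0,1)[0],key=cv2.contourArea);(cx,cy),rr=cv2.minEnclosingCircle(c);(ex,ey),_,_=cv2.fitEllipse(c)
for a,b in((cx,cy),(ex,ey)):
    u,v=(a+.5)/8-.5+182,(b+.5)/8-.5+215;print("plug",u,v,rr/8,onz(m,u,v,.0935))
t=cv2.threshold(G,165,1,0)[1];
for th in(150,165,180):
    c=max(cv2.findContours((G>th).astype(np.uint8),0,1)[0],key=cv2.contourArea);(ex,ey),ax,_=cv2.fitEllipse(c);u,v=(ex+.5)/8-.5+182,(ey+.5)/8-.5+215;print("bezel",th,ax,onz(m,u,v,.095))
E
```

```text
[ 0.53315664 -0.21958907  0.18729748] 0.09170494416684999 [ 0.42520334 -1.14106495 -0.81853273] [0.01473135 0.00958446 0.01388741]
box ((557.1233520507812, 188.18853759765625), (120.82037353515625, 140.68492126464844), 12.170456886291504)
centroid [0.55661932 0.18830242 0.09      ]
gray row [136, 136, 137, 136, 135, 135, 136, 137, 136, 136, 137, 130, 150, 172, 152, 125, 153, 166, 161, 128, 76, 49, 64, 120, 158, 168, 160, 140, 149, 175, 146, 124, 136, 136, 137, 138, 138, 137, 138, 138, 136, 138, 139, 138]
plug 203.08327293395996 235.12704277038574 5.756587505340576 [0.5574161  0.18861229 0.0935    ]
plug 203.09392738342285 235.20056915283203 5.756587505340576 [0.55723239 0.18857984 0.0935    ]
bezel 150 (137.3719024658203, 142.50477600097656) [0.55759131 0.18868987 0.095     ]
bezel 165 (12.005181312561035, 55.339847564697266) [0.55909757 0.17943993 0.095     ]Traceback (most recent call last):
  File "<stdin>", line 19, in <module>
ValueError: max() iterable argument is empty
```

send_rows:
  motion: "1 0 0 0.045 0 0 0; 1 0.0034 0.0582 0.008 0 0 4.77; 1 0.0034 0.0582 0 0 0 4.77; 1 0.0034 0.0582 0 0 0 4.77; 1 0.0034 0.0582 0 0 0 4.77"

```text
clock: 4.82
position: [0.5467, 0.015, 0.24]
ee_rot: [0.055, 3.14, 0.0]
force: [1.9, 0.2, 0.0]
width: 0.097
gripper_force: 60.0
```

send_rows:
  motion: "1 0.0034 0.0582 0 0 0 4.77; 1 0.0034 0.0582 0 0 0 4.77; 1 0.0034 0.0582 0 0 0 4.77; 1 0 0 0 0 0 0; 1 0 0 0 0 0 0"

```text
clock: 5.45
position: [0.5569, 0.1874, 0.2393]
ee_rot: [-0.333, 3.124, -0.001]
force: [0.7, -0.5, 0.2]
width: 0.093
gripper_force: 60.0
```

```bash
cat >> h.py <<'E'
def st():
    o=arm.observe();M=R.from_rotvec(o['ee_rot']).as_matrix()
    print('t',round(o['clock'],2),'p',(o['position']*1000).round(2),'yaw',round(np.degrees(np.arctan2(M[1,1],M[0,1])),2),'tilt',(M[:2,2]*1000).round(1),'F',o['force'].round(2),'T',o['ft_torque'].round(3),'w',round(o['width'],3),'g',o['gripper_force'])
E
python3 - <<'E'
from h import *
st()
p,d=arm.get_image("side");cv2.imwrite("pics/side2.png",cv2.resize(p[100:230,160:290],(600,600),interpolation=cv2.INTER_CUBIC))
m=arm.camera_model("side");print(proj(m,[.557,.188,.125]),proj(m,[.557,.188,.095]))
E
```

```text
t 5.45 p [556.93 187.38 239.31] yaw 102.16 tilt [ 0.5 -0.7] F [ 0.73 -0.49  0.17] T [0.013 0.05  0.051] w 0.093 g 59.99969780445099
(np.float64(219.9909463848924), np.float64(178.01967987893363)) (np.float64(220.8652473851852), np.float64(186.81407542735593))
```

View pics/side2.png

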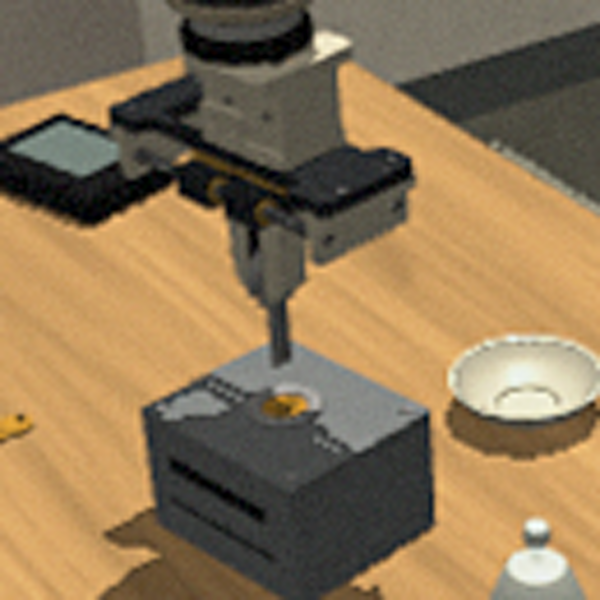

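The key hangs upright over the lock: its tip is at crop (281,363) and the bezel centre at (287,403), which matches the projection within about 1 mm. Now I'll lower it into the mouth.

send_rows:
  motion: "1 0 0.0006 -0.015 0 0 0; 1 0 0 -0.015 0 0 0; 1 0 0 -0.003 0 0 0; 1 0 0 -0.003 0 0 0; 1 0 0 0 0 0 0"

```text
clock: 6.12
position: [0.5568, 0.1884, 0.2026]
ee_rot: [0.333, -3.123, 0.0]
force: [-0.3, -0.8, -0.7]
width: 0.095
gripper_force: 60.0
```

```bash
python3 -c "
from h import *
st()"
```

```text
t 6.12 p [556.77 188.44 202.58] yaw 102.17 tilt [-0.5 -0.1] F [-0.31 -0.82 -0.73] T [0.005 0.184 0.014] w 0.095 g 59.999674558639526
```

send_rows:
  motion: "1 0 0 -0.003 0 0 0; 1 0 0 -0.003 0 0 0; 1 0 0 -0.0025 0 0 0; 1 0 0 0 0 0 0"

```text
clock: 6.62
position: [0.5567, 0.1885, 0.1939]
ee_rot: [0.333, -3.123, 0.0]
force: [-1.4, -0.2, -0.9]
width: 0.095
gripper_force: 60.0
```

```bash
python3 -c "
from h import *
st()"
```

```text
t 6.62 p [556.7  188.48 193.94] yaw 102.18 tilt [-0.6 -0.2] F [-1.37 -0.18 -0.89] T [-0.064  0.63   0.019] w 0.095 g 59.999717473983765
```

send_rows:
  motion: "1 -0.0006 0 0 0 0 0; 1 0 0 -0.001 0 0 0; 1 0 0 0 0 0 0"

```text
clock: 7.0
position: [0.5565, 0.1885, 0.1933]
ee_rot: [-0.333, 3.123, 0.0]
force: [-1.2, 0.8, -0.7]
width: 0.098
gripper_force: 60.0
```

```bash
python3 -c "
from h import *
st()"
```

```text
t 7.0 p [556.47 188.55 193.3 ] yaw 102.18 tilt [0.4 0.2] F [-1.22  0.77 -0.69] T [0.041 0.248 0.032] w 0.098 g 59.99981939792633
```

send_rows:
  motion: "1 -0.0003 0 -0.001 0 0 0; 1 0 0 -0.0008 0 0 0; 1 0 0 0 0 0 0"

```text
clock: 7.38
position: [0.5563, 0.1885, 0.1916]
ee_rot: [-0.333, 3.123, 0.0]
force: [0.2, 0.0, 1.3]
width: 0.095
gripper_force: 60.0
```

```bash
python3 -c "
from h import *
st()"
```

```text
t 7.38 p [556.31 188.54 191.65] yaw 102.17 tilt [0.7 0.2] F [0.19 0.   1.28] T [ 0.002 -0.026 -0.028] w 0.095 g 60.00028967857361
```

send_rows:
  motion: "1 0 0 -0.0006 0 0 0; 1 0 0 0 0 0 0"

```text
clock: 7.62
position: [0.5563, 0.1886, 0.1912]
ee_rot: [-0.333, 3.123, 0.0]
force: [0.3, 0.4, 4.9]
width: 0.096
gripper_force: 60.0
```

```bash
python3 -c "
from h import *
st()"
```

```text
t 7.62 p [556.35 188.57 191.22] yaw 102.18 tilt [0.9 0.3] F [0.26 0.41 4.87] T [ 0.012  0.017 -0.048] w 0.096 g 60.00133752822876
```

send_rows:
  motion: "1 0 0 0 0 0 -4; 1 0 0 0 0 0 -4; 1 0 0 0 0 0 -4; 1 0 0 0 0 0 0"

```text
clock: 8.12
position: [0.5558, 0.1883, 0.1905]
ee_rot: [0.005, -3.141, 0.001]
force: [0.4, -0.4, -0.7]
width: 0.094
gripper_force: 60.0
```

```bash
python3 -c "
from h import *
st()"
```

```text
t 8.12 p [555.84 188.34 190.53] yaw 90.2 tilt [-0.5 -0.5] F [ 0.43 -0.44 -0.73] T [-0.226 -0.062  0.016] w 0.094 g 60.000298619270325
```

send_rows:
  motion: "1 0 0 0 0 0 -2; 1 0 0 0 0 0 -2; 1 0 0 0 0 0 0"

```text
clock: 8.5
position: [0.5559, 0.1884, 0.1907]
ee_rot: [-0.105, -3.139, 0.0]
force: [0.7, -0.4, -1.5]
width: 0.1
gripper_force: 60.0
```

```bash
python3 -c "
from h import *
st()"
```

```text
t 8.5 p [555.86 188.43 190.7 ] yaw 86.15 tilt [-0.3 -0.2] F [ 0.68 -0.36 -1.53] T [-0.2    0.057 -0.024] w 0.1 g 60.00004827976227
```

send_rows:
  motion: "1 0 0 -0.001 0 0 0; 1 0 0 0 0 0 0"

```text
clock: 8.75
position: [0.556, 0.1885, 0.1898]
ee_rot: [0.104, 3.14, 0.0]
force: [0.3, -1.8, -0.3]
width: 0.096
gripper_force: 60.0
```

```bash
python3 -c "
from h import *
st()"
```

```text
t 8.75 p [556.04 188.46 189.81] yaw 86.19 tilt [0.1 0. ] F [ 0.34 -1.83 -0.3 ] T [-0.286 -0.109  0.021] w 0.096 g 59.999772906303406
```

send_rows:
  motion: "1 0 -0.0004 -0.001 0 0 0; 1 0 0 -0.002 0 0 0; 1 0 0 -0.002 0 0 0; 1 0 0 -0.0008 0 0 0; 1 0 0 0 0 0 0"

```text
clock: 9.38
position: [0.5559, 0.1883, 0.1839]
ee_rot: [-0.104, -3.14, -0.0]
force: [-0.5, 0.9, -1.4]
width: 0.096
gripper_force: 60.0
```

```bash
python3 -c "
from h import *
st()"
```

```text
t 9.38 p [555.88 188.28 183.89] yaw 86.19 tilt [-0.3  0.1] F [-0.46  0.89 -1.35] T [0.243 0.036 0.011] w 0.096 g 59.999860525131226
```

send_rows:
  motion: "1 0 0.0002 -0.001 0 0 0; 1 0 0 -0.0006 0 0 0; 1 0 0 0 0 0 0"

```text
clock: 9.75
position: [0.5561, 0.1883, 0.1826]
ee_rot: [0.105, 3.14, 0.0]
force: [-0.5, -0.5, 2.0]
width: 0.093
gripper_force: 60.0
```

```bash
python3 -c "
from h import *
st()"
```

```text
t 9.75 p [556.09 188.33 182.63] yaw 86.18 tilt [0.3 0.2] F [-0.49 -0.49  2.03] T [0.117 0.12  0.015] w 0.093 g 60.000633001327515
```

send_rows:
  motion: "1 0 0 -0.0004 0 0 0; 1 0 0 0 0 0 -3; 1 0 0 0 0 0 -3; 1 0 0 0 0 0 -3; 1 0 0 0 0 0 0"

```text
clock: 10.38
position: [0.5564, 0.1886, 0.1825]
ee_rot: [0.352, 3.121, 0.001]
force: [-1.0, 0.6, 5.2]
width: 0.091
gripper_force: 60.0
```

send_rows:
  motion: "1 0 0 0 0 0 -3; 1 0 0 0 0 0 -3; 1 0 0 0 0 0 -3; 1 0 0 0 0 0 0"

```text
clock: 10.88
position: [0.5565, 0.1888, 0.1826]
ee_rot: [0.595, 3.083, 0.002]
force: [-0.6, 0.9, 5.1]
width: 0.092
gripper_force: 60.0
```

```bash
python3 -c "
from h import *
st()"
```

```text
t 10.88 p [556.48 188.83 182.61] yaw 68.16 tilt [1.4 0.9] F [-0.62  0.9   5.15] T [0.37  0.064 0.045] w 0.092 g 60.00324010848999
```

send_rows:
  motion: "1 0 0 0 0 0 7; 1 0 0 0 0 0 7; 1 0 0 0 0 0 4; 1 0 0 0 0 0 4; 1 0 0 0 0 0 0"

```text
clock: 11.5
position: [0.5564, 0.1882, 0.1824]
ee_rot: [-0.004, 3.141, 0.001]
force: [-0.2, 0.5, 3.8]
width: 0.092
gripper_force: 60.0
```

send_rows:
  motion: "1 0 0 0 0 0 3; 1 0 0 0 0 0 3; 1 0 0 0 0 0 3; 1 0 0 0 0 0 0"

```text
clock: 12.0
position: [0.5561, 0.1879, 0.1819]
ee_rot: [0.248, -3.132, 0.001]
force: [0.9, -0.7, 1.0]
width: 0.092
gripper_force: 60.0
```

```bash
python3 -c "
from h import *
st()"
```

```text
t 12.0 p [556.08 187.87 181.91] yaw 99.06 tilt [-0.  -0.4] F [ 0.87 -0.65  0.97] T [-0.169 -0.13  -0.027] w 0.092 g 59.9997478723526
```

send_rows:
  motion: "1 0 0 -0.0005 0 0 0; 1 0 0 0 0 0 0"

```text
clock: 12.25
position: [0.5559, 0.188, 0.1812]
ee_rot: [0.249, -3.131, 0.001]
force: [0.7, -2.0, -0.2]
width: 0.095
gripper_force: 60.0
```

```bash
python3 -c "
from h import *
st()"
```

```text
t 12.25 p [555.86 187.99 181.23] yaw 99.11 tilt [-0.5 -0.6] F [ 0.68 -2.   -0.2 ] T [-0.523 -0.111  0.008] w 0.095 g 59.99966740608215
```

send_rows:
  motion: "1 0 -0.0003 -0.001 0 0 0; 1 0 0 -0.002 0 0 0; 1 0 0 -0.002 0 0 0; 1 0 0 0 0 0 0"

```text
clock: 12.75
position: [0.5559, 0.1879, 0.1761]
ee_rot: [0.251, -3.131, 0.0]
force: [1.6, -1.4, -1.0]
width: 0.096
gripper_force: 60.0
```

```bash
python3 -c "
from h import *
st()"
```

```text
t 12.75 p [555.89 187.92 176.14] yaw 99.17 tilt [-0.4 -0.2] F [ 1.56 -1.36 -0.99] T [-0.355 -0.184 -0.002] w 0.096 g 59.9991899728775
```

send_rows:
  motion: "1 0.0002 -0.0002 -0.001 0 0 0; 1 0 0 -0.002 0 0 0; 1 0 0 -0.002 0 0 0; 1 0 0 -0.001 0 0 0; 1 0 0 0 0 0 0"

```text
clock: 13.38
position: [0.5561, 0.1878, 0.1703]
ee_rot: [0.251, -3.131, 0.0]
force: [0.3, -1.2, -0.6]
width: 0.092
gripper_force: 60.0
```

```bash
python3 -c "
from h import *
st()"
```

```text
t 13.38 p [556.1  187.85 170.29] yaw 99.18 tilt [-0.3 -0. ] F [ 0.31 -1.17 -0.61] T [-0.196  0.011  0.006] w 0.092 g 59.99968707561493
```

send_rows:
  motion: "1 0 -0.0001 -0.001 0 0 0; 1 0 0 -0.001 0 0 0; 1 0 0 -0.0005 0 0 0; 1 0 0 0 0 0 0"

```text
clock: 13.88
position: [0.5562, 0.1879, 0.1688]
ee_rot: [-0.251, 3.131, 0.001]
force: [-3.2, -0.6, 8.0]
width: 0.092
gripper_force: 60.0
```

```bash
python3 -c "
from h import *
st()"
```

```text
t 13.88 p [556.25 187.87 168.8 ] yaw 99.18 tilt [0.4 0.6] F [-3.16 -0.63  7.97] T [-0.334  0.887  0.013] w 0.092 g 60.00267684459686
```

send_rows:
  motion: "1 -0.0003 0 0 0 0 0; 1 0 0.0001 0 0 0 -8; 1 0 0.0001 0 0 0 -8; 1 0 0.0001 0 0 0 -8; 1 0 0 0 0 0 0"

```text
clock: 14.5
position: [0.5564, 0.1887, 0.1688]
ee_rot: [0.407, 3.114, 0.002]
force: [-1.4, -0.4, 6.6]
width: 0.094
gripper_force: 60.0
```

```bash
python3 -c "
from h import *
st()"
```

```text
t 14.5 p [556.4 188.7 168.8] yaw 75.09 tilt [1.6 0.9] F [-1.44 -0.38  6.56] T [-0.095  0.347  0.021] w 0.094 g 60.00304162502289
```

send_rows:
  motion: "1 0 0.0001 0 0 0 -8; 1 0 0.0001 0 0 0 -8; 1 0.0001 0.0001 0 0 0 -8; 1 0 0 0 0 0 0"

```text
clock: 15.0
position: [0.5567, 0.1894, 0.1688]
ee_rot: [1.045, 2.961, 0.003]
force: [-1.0, 0.7, 5.9]
width: 0.094
gripper_force: 60.0
```

```bash
python3 -c "
from h import *
st()"
```

```text
t 15.0 p [556.75 189.35 168.83] yaw 51.12 tilt [2.2 1.3] F [-1.04  0.68  5.94] T [0.137 0.059 0.112] w 0.094 g 60.0056254863739
```

send_rows:
  motion: "1 0.0001 0 -0.0001 0 0 -8; 1 0.0001 0 -0.0001 0 0 -8; 1 0.0001 0.0001 0 0 0 -8; 1 0 0 0 0 0 0"

```text
clock: 15.5
position: [0.5573, 0.1898, 0.1688]
ee_rot: [1.637, 2.679, 0.005]
force: [-0.3, 2.5, 6.6]
width: 0.094
gripper_force: 60.0
```

```bash
python3 -c "
from h import *
st()"
```

```text
t 15.5 p [557.34 189.75 168.82] yaw 27.14 tilt [2.8 1.7] F [-0.32  2.49  6.6 ] T [ 0.282 -0.035  0.121] w 0.094 g 60.009580850601196
```

send_rows:
  motion: "1 0.0001 0.0002 -0.0001 0 0 -7; 1 0.0001 0.0001 0 0 0 -7; 1 0.0001 0 0 0 0 -5; 1 0 0 0 0 0 0"

```text
clock: 16.0
position: [0.5579, 0.1899, 0.1688]
ee_rot: [2.056, 2.373, 0.005]
force: [0.7, 1.0, 7.6]
width: 0.095
gripper_force: 60.0
```

```bash
python3 -c "
from h import *
st()"
```

```text
t 16.0 p [557.94 189.89 168.84] yaw 8.18 tilt [3.4 1.6] F [0.65 0.95 7.61] T [ 0.158 -0.107  0.14 ] w 0.095 g 60.01461982727051
```

send_rows:
  motion: "1 0 0 0 0 0 -2; 1 0 0 0 0 0 0"

```text
clock: 16.25
position: [0.558, 0.1899, 0.1689]
ee_rot: [2.097, 2.338, 0.006]
force: [0.3, 1.0, 6.0]
width: 0.094
gripper_force: 60.0
```

```bash
python3 -c "
from h import *
st()"
```

```text
t 16.25 p [557.99 189.89 168.85] yaw 6.23 tilt [3.5 1.8] F [0.29 1.   5.98] T [ 0.24  -0.169  0.199] w 0.094 g 60.017123222351074
```

send_rows:
  motion: "1 0 0 0 0 0 -1.5; 1 0 0 0 0 0 0"

```text
clock: 16.5
position: [0.558, 0.1898, 0.1688]
ee_rot: [2.127, 2.31, 0.006]
force: [1.5, 1.7, 6.6]
width: 0.094
gripper_force: 60.0
```

```bash
python3 -c "
from h import *
st()"
```

```text
t 16.5 p [558.02 189.84 168.83] yaw 4.73 tilt [3.5 1.8] F [1.5  1.74 6.6 ] T [ 0.25  -0.269  0.243] w 0.094 g 60.018049478530884
```

send_rows:
  motion: "1 0 0 0 0 0 -1.5; 1 0 0 -0.0002 0 0 0; 1 0 0 0 0 0 0"

```text
clock: 16.88
position: [0.5581, 0.1899, 0.1688]
ee_rot: [2.157, 2.283, 0.006]
force: [0.4, 1.2, 9.4]
width: 0.094
gripper_force: 60.0
```

```bash
python3 - <<'E'
from h import *
st()
o=arm.observe();print(o['joints'].round(2),o['clock'])
p,d=arm.get_image("side");cv2.imwrite("pics/side3.png",cv2.resize(p[110:230,160:280],(600,600),interpolation=cv2.INTER_CUBIC))
E
```

```text
t 16.88 p [558.06 189.86 168.81] yaw 3.26 tilt [3.6 1.9] F [0.41 1.24 9.37] T [ 0.164 -0.058  0.222] w 0.094 g 60.01851260662079
[-0.84  0.56  0.61  1.84 -0.42  0.87  0.03] 16.875
```

View pics/side3.png

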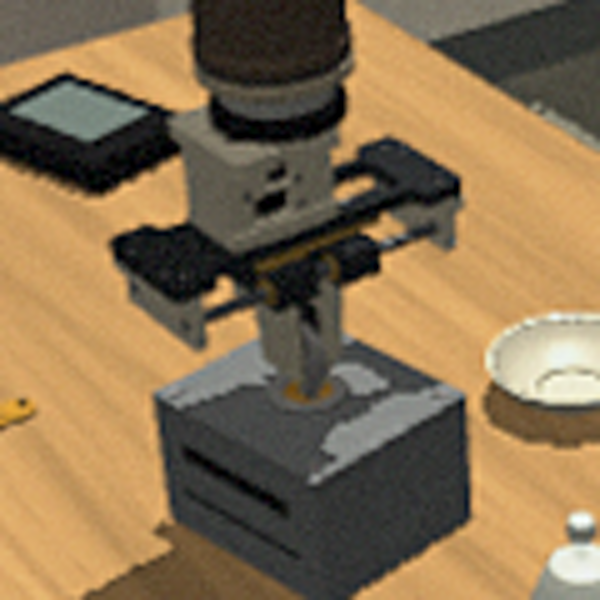

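The picture shows the key deep in the lock at crop (310,385), with the fingers just above the bezel and the neighbouring things unmoved. I'll turn a little further to feel for the stop.

send_rows:
  motion: "1 0 0 0 0 0 -1.5; 1 0 0 0 0 0 0; 1 0 0 0 0 0 0"

```text
clock: 17.3
position: [0.5581, 0.1899, 0.1688]
ee_rot: [2.186, 2.254, 0.006]
force: [0.8, 1.3, 7.5]
width: 0.098
gripper_force: 60.0
```

```bash
python3 -c "
from h import *
st()"
```

```text
t 17.3 p [558.09 189.87 168.83] yaw 1.76 tilt [3.7 1.9] F [0.76 1.28 7.51] T [ 0.23  -0.091  0.207] w 0.098 g 60.01914203166962
```

send_rows:
  motion: "1 0 0 0 0 0 -1.5; 1 0 0 0 0 0 0; 1 0 0 0 0 0 0"

```text
clock: 17.68
position: [0.5581, 0.1899, 0.1688]
ee_rot: [2.215, 2.226, 0.006]
force: [0.4, 1.3, 8.1]
width: 0.091
gripper_force: 60.0
```

```bash
python3 -c "
from h import *
st()"
```

```text
t 17.68 p [558.13 189.88 168.81] yaw 0.26 tilt [3.8 1.9] F [0.36 1.27 8.08] T [ 0.203 -0.188  0.217] w 0.091 g 60.0196248292923
```

send_rows:
  motion: "1 0 0 0 0 0 -1; 1 0 0 0 0 0 -1; 1 0 0 0 0 0 0"

```text
clock: 18.05
position: [0.5582, 0.1899, 0.1688]
ee_rot: [2.254, 2.186, 0.006]
force: [0.9, 1.4, 8.5]
width: 0.098
gripper_force: 60.0
```

```bash
python3 -c "
from h import *
st()
p,d=arm.get_image('top');cv2.imwrite('pics/top4.png',cv2.resize(p[195:275,165:245],(560,560),interpolation=cv2.INTER_CUBIC));st()
q,d=arm.get_image('side');cv2.imwrite('pics/side4.png',cv2.resize(q[165:200,200:245],(720,560),interpolation=cv2.INTER_CUBIC));st()
"
```

```text
t 18.05 p [558.18 189.85 168.83] yaw -1.76 tilt [3.9 1.9] F [0.94 1.38 8.52] T [ 0.185 -0.19   0.216] w 0.098 g 60.021119713783264
t 18.1 p [558.18 189.85 168.82] yaw -1.75 tilt [3.9 1.9] F [1.27 1.97 7.83] T [ 0.201 -0.123  0.262] w 0.093 g 60.02116084098816
t 18.15 p [558.22 189.87 168.84] yaw -1.74 tilt [4.  1.9] F [0.4  0.52 7.15] T [ 0.198 -0.252  0.219] w 0.101 g 60.0210303068161
```

View pics/side4.png

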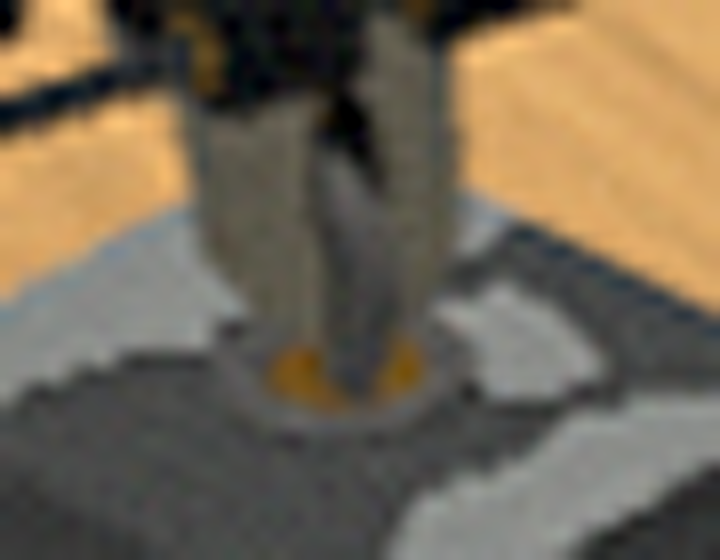

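The key's shoulder sits on the brass at crop (360,370), still held by the fingers. The torque is flat, so the stop isn't reached yet and I'll keep turning until it rises.

send_rows:
  motion: "1 0 0 0 0 0 -1; 1 0 0 0 0 0 -1; 1 0 0 0 0 0 -1; 1 0 0 0 0 0 0"

```text
clock: 18.65
position: [0.5583, 0.1899, 0.1688]
ee_rot: [2.31, 2.127, 0.007]
force: [1.2, 1.2, 8.3]
width: 0.096
gripper_force: 60.0
```

```bash
python3 -c "
from h import *
st();print(arm.observe()['joint_efforts'][6])
arm.get_image('top');st();arm.get_image('top');st();arm.get_image('top');st()
"
```

```text
t 18.65 p [558.28 189.88 168.82] yaw -4.74 tilt [4.1 1.8] F [1.24 1.19 8.3 ] T [ 0.203 -0.288  0.326] w 0.096 g 60.04930257797241
-0.47059809789061546
t 18.7 p [558.29 189.86 168.83] yaw -4.73 tilt [4.1 1.8] F [0.88 1.45 7.66] T [ 0.218 -0.275  0.297] w 0.094 g 60.04920244216919
t 18.75 p [558.31 189.86 168.82] yaw -4.73 tilt [4.1 1.8] F [0.93 1.24 7.36] T [ 0.169 -0.289  0.328] w 0.096 g 60.04910409450531
t 18.8 p [558.28 189.85 168.81] yaw -4.73 tilt [4.1 1.8] F [1.67 1.   7.4 ] T [ 0.191 -0.277  0.423] w 0.093 g 60.04919707775116
```

send_rows:
  motion: "1 0 0 0 0 0 -1; 1 0 0 0 0 0 -1; 1 0 0 0 0 0 -1; 1 0 0 0 0 0 0"

```text
clock: 19.3
position: [0.5584, 0.1898, 0.1688]
ee_rot: [2.365, 2.066, 0.007]
force: [3.0, 0.9, 7.6]
width: 0.096
gripper_force: 60.1
```

```bash
python3 -c "
from h import *
st();print(arm.observe()['joint_efforts'][6])
arm.get_image('top');st();arm.get_image('top');st();arm.get_image('top');st()
"
```

```text
t 19.3 p [558.37 189.81 168.82] yaw -7.73 tilt [4.3 1.6] F [2.95 0.91 7.62] T [ 0.127 -0.385  0.509] w 0.096 g 60.09554386138916
-0.6088500469923019
t 19.35 p [558.38 189.82 168.82] yaw -7.72 tilt [4.3 1.6] F [1.12 0.97 6.3 ] T [ 0.11  -0.352  0.497] w 0.095 g 60.09553849697113
t 19.4 p [558.39 189.79 168.83] yaw -7.71 tilt [4.3 1.6] F [1.84 1.3  7.21] T [ 0.104 -0.327  0.501] w 0.096 g 60.095239877700806
t 19.45 p [558.37 189.82 168.83] yaw -7.71 tilt [4.3 1.7] F [2.25 0.99 6.73] T [ 0.092 -0.368  0.493] w 0.091 g 60.095617175102234
```

The stop is clear: torque rose from 0.22 to 0.50 N m. I'll ease off to just touching it.

send_rows:
  motion: "1 0 0 -0.0002 0 0 1; 1 0 0 0 0 0 1; 1 0 0 0 0 0 0.5; 1 0 0 0 0 0 0; 1 0 0 0 0 0 0"

```text
clock: 20.08
position: [0.5583, 0.1898, 0.1688]
ee_rot: [2.32, 2.117, 0.007]
force: [0.6, 0.3, 10.3]
width: 0.094
gripper_force: 60.0
```

```bash
python3 -c "
from h import *
st();arm.get_image('top');st();arm.get_image('top');st()
"
```

```text
t 20.07 p [558.33 189.81 168.8 ] yaw -5.24 tilt [4.2 2. ] F [ 0.59  0.33 10.27] T [ 0.148 -0.175  0.336] w 0.094 g 60.034446716308594
t 20.12 p [558.32 189.77 168.79] yaw -5.24 tilt [4.2 2. ] F [0.88 1.03 9.73] T [ 0.176 -0.117  0.257] w 0.09 g 60.03445386886597
t 20.18 p [558.33 189.78 168.79] yaw -5.24 tilt [4.2 1.9] F [ 0.94  0.64 10.  ] T [ 0.159 -0.161  0.313] w 0.095 g 60.03421604633331
```

Torque is about 0.3 N m, at or near the stop, with the key on its seat under 10 N and a firm grip. I'm handing it in.

```bash
python3 -c "
from cell import arm
print(arm.sign_off())"
```

```text
the job is handed in; nothing more can be done
None
```

The job is handed in at about 20 s: the key is pressed onto its seat, turned a quarter clockwise to about the lock's stop (found by torque, since the plug angle can't be read directly), and still gripped.

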